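# Load the two-way pusher and work its spring-centred lever

### The job

Set the loose steel setup block down on edge in the channel of the pusher fixture, in the open stretch between the pusher and the gauging bridge, and let go of it. Then push the spring-centred valve lever over towards the bridge so that the pusher (not the gripper) slides the block under the bridge and hard against the end stop, hold the lever there for a good second, and let it come back to the middle by itself. Leave the things standing around alone.

Things in the scene. Friction and masses are not known exactly. Their poses are not given: they have to be found in the camera images.
- fixture: Dark steel base plate 150 (x) x 340 (y) x 12 mm, fixed. Origin: centre of its underside, on the surface plate; x away from the robot, y to the robot's left (turned by a small yaw), z up. It carries the channel (centre line at x = +35 mm) and an aluminium valve body with the lever (at x = -45 mm, y = 0; 44 x 60 mm, top 56 mm above the surface plate; brass fittings stick out to y = +-40 mm).
- channel (a point): Middle of the channel's floor, 12 mm above the surface plate. The channel runs straight along the fixture's y, 32 mm wide between two 9 mm walls whose tops are 28 mm above the surface plate. Fixed end stops, inner faces 152.5 mm either side of this point, close its ends. Open stretch for loading: from 20 mm (pusher) to 120 mm (bridge) from here; best block centre about 72 mm.
- bridge: Steel gauging bridge (arch) with a small round dial on top, fixed across one end of the channel; which end varies. Origin on the surface plate, at x = 35, y = +135 or -135 mm of the fixture. 71 mm across, 30 mm along the channel, legs outside the walls, underside of roof 67 mm and top of dial 109 mm above the surface plate. The block passes under it with 5 mm to spare.
- filler: Aluminium filler block 31 x 30 x 40 mm fixed in the channel at the end away from the bridge: that end is not in use. Origin on the surface plate below it, at the mirror position of the bridge.
- block: Loose steel setup block with drilled holes, 25 (its x) x 75 (its y) x 50 mm (z), about 0.6 kg. It already stands on edge, as it shall stand in the channel, with its 75 mm side along the channel (either way round). Origin: centre of its underside. Home against the end stop, its centre is 115 mm along y from the middle of the channel.
- lever (a joint): Valve lever, rad: 0 upright (spring-centred), positive leans to the fixture's +y, stops at +-0.6. Pivot axis along x, 47 mm above the surface plate. It drives the pusher to the same side, 115 mm per rad. The block is home with the lever at about 0.5 to 0.56. Pushing the knob takes 5 to 20 N. Let go, it returns to 0 within about 2 s.
- lever_knob (a point): Centre of the black knob on the lever, 32 mm in diameter, 35 mm high, 105 mm above the pivot (152 mm above the surface plate when upright). The rod below it is 10 mm in diameter.
- pusher (a joint): Travel of the pusher carriage in the channel along the fixture's y, m; 0 in the middle, positive towards +y; it follows the lever. It carries the steel pusher head (28 x 40 mm, top 47 mm above the surface plate) on a spring buffer (900 N/m, +-16 mm), so it reads 0.058 to 0.069 when the block is home and pressed against the stop.
- sleeve: Turned aluminium sleeve, 38 mm in diameter, 37 mm high, a bystander. Origin: centre of its underside.
- v_block: Steel V-block 45 x 40 x 36 mm, a bystander. Origin: centre of its underside.
- jack: Machinist's screw jack, 54 mm in diameter, 140 mm high, a bystander. Origin: centre of its underside.
Mind the look-alikes: they are no part of the job. Leave any purple look-alike of the block alone.

How it is judged:
On the way, in this order (a step that is already met when the one before it is completed fails the run):
1. the block stands on the channel floor, lengthwise, in the open stretch between the pusher and the bridge, released, with the lever upright (x of block in the frame of fixture between 0.03 and 0.04 m and z of block in the frame of fixture between 0.008 and 0.016 m and angle between the y axis of block and the y axis of fixture, either way round below 0.1 rad and angle between block's own z axis and vertical below 0.06 rad and contact force between the fingers and block below 0.2 N and linear speed of block below 0.02 m/s and value of joint lever between -0.1 and 0.1 rad and ((y of bridge in the frame of fixture above 0 m and y of block in the frame of fixture between 0.05 and 0.092 m) or (y of bridge in the frame of fixture below 0 m and y of block in the frame of fixture between -0.092 and -0.05 m))), for 0.2 s.
2. the lever is held over towards the bridge with the block home against the end stop, for 0.8 s (x of block in the frame of fixture between 0.03 and 0.04 m and z of block in the frame of fixture between 0.008 and 0.016 m and angle between the y axis of block and the y axis of fixture, either way round below 0.1 rad and angle between block's own z axis and vertical below 0.06 rad and contact force between the fingers and block below 0.2 N and ((y of bridge in the frame of fixture above 0 m and y of block in the frame of fixture between 0.111 and 0.122 m and value of joint lever between 0.42 and 1 rad) or (y of bridge in the frame of fixture below 0 m and y of block in the frame of fixture between -0.122 and -0.111 m and value of joint lever between -1 and -0.42 rad))), for 0.8 s.
At the end, for the whole second after the job is handed in: The block stands flat on the channel floor under the bridge, lengthwise (within 0.1 rad), its end within 4 mm of the end stop, at rest; the lever is back upright within 0.08 rad and the pusher back in the middle within 12 mm (x of block in the frame of fixture between 0.03 and 0.04 m and z of block in the frame of fixture between 0.008 and 0.016 m and angle between the y axis of block and the y axis of fixture, either way round below 0.1 rad and angle between block's own z axis and vertical below 0.06 rad and ((y of bridge in the frame of fixture above 0 m and y of block in the frame of fixture between 0.111 and 0.122 m) or (y of bridge in the frame of fixture below 0 m and y of block in the frame of fixture between -0.122 and -0.111 m)) and linear speed of block below 0.02 m/s and value of joint lever between -0.08 and 0.08 rad and value of joint pusher between -0.012 and 0.012 m); the robot touches nothing.
It fails at once if the gripper, not the pusher, shoves the block under the bridge (contact force between the fingers and block above 1 N and height (world z) of block below 0.03 m and x of block in the frame of fixture between 0.02 and 0.05 m and ((y of bridge in the frame of fixture above 0 m and y of block in the frame of fixture between 0.096 and 0.13 m) or (y of bridge in the frame of fixture below 0 m and y of block in the frame of fixture between -0.13 and -0.096 m))).
It fails at once if a bystander (sleeve, V-block or jack) is moved by more than 20 mm (distance of any of sleeve, v_block, jack from where it was at the start of the episode above 0.02 m).
It also fails if it takes over 58 s, if anything falls off the work surface, if the arm or the gripper's body presses on something with over 40 N, if the wrist force passes 120 N, or if a joint passes its speed limit or range.

### The arm

A 6-joint arm with a two-finger parallel gripper is mounted at the origin on the work surface; the furniture and walls round the work are solid. World frame = base frame: x ahead of the robot, y to its left, z up, the work surface at z = 0. Lengths are in m, angles in rad, forces in N, time in s.
With the tool pointing down it reaches from about 0.25 to 0.725 m from the base axis. Payload 4 kg.
Tool frame: the origin (TCP) lies midway between the tips of the shut fingers; the grasp point (between the pads) lies 19 mm behind it; z points along the fingers, y is the line along which they close (so a half turn about z gives the same grasp; the last joint's range is limited). The gripper opens to 85 mm and grips with 20 to 120 N. Pads are 22 mm wide; open, the fingers measure 114 mm over their backs; the gripper's body (76 mm by 85 mm) begins 54 mm behind the grasp point. The pads swing forward as they close: fully open they stand 13 mm farther back than shut.
Start: joints at [0, 0.241, 0.005, 1.335, 0, 1.571], TCP at [0.5, -0, 0.231] pointing down, gripper open.
Joint ranges: [-2.72, 2.72], [-1.05, 1.87], [-1.09, 1.28], [-1.99, 2.15], [-1.42, 1.44], [-3.14, 3.14]. Speed limits (rad/s): [2.79, 2.79, 3.14, 3.14, 3.14, 3.14].

### API

Orientations are given as a unit quaternion [x, y, z, w].
In Python, from workcell import monitor, vision, job gives the robot as it stands.
- The arm moves only by the tool move_arm, never from a script. Its argument "moves" is a list that holds one entry, the list of rows, each a list of 5 numbers: the shift along the world's x, y, z in m, then the turn about the world's z in degrees, then the opening in per cent of the stroke, from 0 (shut) to 100 (fully open). In form: [[[x, y, z, turn, gripper], ...]]. A call has 1 to 5 rows; each row is the pose to reach, as a shift and turn from the pose commanded when the call began; what a row does not reach only later rows make up. A row lasts 1/8 s, in which the tool goes at most 62.5 mm and 10.7 degrees, less where a joint would pass 70% of its speed; a pose out of reach is approached as far as the arm can. A call with a gripper value outside its range is refused whole. The fingers move at their own pace and stop on an object; the grip force is fixed at half the most. Time passes only in rows, so rows that repeat a pose let the fingers close. It gives the time, the measured TCP pose, the force, the opening and the grip force at its end, in the units of the state.
- monitor.get_obs(): the state, without advancing time (a new reading comes with each control period).
- vision.camera(name): name is "scene" or "side" or "wrist"; returns a dict with "color" (480x640x3 uint8, red, green, blue), "camera_matrix" (3x3 intrinsics, pixels), "eye" and "attitude" of the camera in the world; the wrist camera has in their place "hand_eye" (4x4, takes a point from camera to tool coordinates, whose origin is the TCP and whose axes are the flange's). Camera axes: x right, y up, looking along -z (the intrinsics and any distortion apply to the point x, -y, -z); pixel columns grow to the right and rows downward; lengths in m; the calibration is good to about 2 mm. A picture is of the moment at which its call begins: read the wrist's pose just before it. There is no depth.
- job.job_done(): hands the job in; it is judged then, once.
The state is a dict: "clock": time; "joint_pos": joint angles; "joint_vel": joint speeds; "tau": joint torques, N m; "eef_pos": TCP position; "tool_rot": TCP orientation; "ft_force": force on the tool from outside, world axes, zero at the start; "ft_torque": the same for the moment, N m; "grip_width": finger opening in m; "grasp_force": force on a finger pad.
Only numpy, scipy, OpenCV 4.12 (cv2) and the standard library are available. Lean on these libraries where they do the work, as an engineer would, in place of code of your own. Each camera call takes 0.05 s, during which the arm holds its last target. There are 200 camera calls.

## Working session

There is one attempt and no reset: what is moved stays moved. The work goes in short steps, Python scripts to look and compute and a tool call to move; the robot and the scene stay as the last step left them, time stands still between calls to the robot, and variables do not carry over. Pictures are saved under pics/ and viewed, at most 12 in all, crops included, and the job is handed in when it is done.

Besides the shell and the picture viewer there is one more tool, called after "Request:" in YAML: its name, and indented under it one key for each argument. move_arm: Moves the arm, as the interface text tells. Its arguments: {"type":"object","properties":{"moves":{"type":"array","items":{"type":"array","items":{"type":"array","items":{"type":"number"}}}}},"required":["moves"]}

```bash
mkdir -p pics; cat > h.py <<'E'
import numpy as np, cv2
from workcell import monitor, vision, job
from scipy.spatial.transform import Rotation as R
def grab(n, save=None):
    o=monitor.get_obs(); c=vision.camera(n)
    if save: cv2.imwrite('pics/'+save, c['color'][:,:,::-1])
    c['obs']=o; return c
def pose(c):
    if 'hand_eye' in c:
        T=np.eye(4); T[:3,:3]=R.from_quat(c['obs']['tool_rot']).as_matrix(); T[:3,3]=c['obs']['eef_pos']
        T=T@np.array(c['hand_eye']); return T[:3,:3],T[:3,3]
    a=np.array(c['attitude']); r=a if a.shape==(3,3) else R.from_quat(a).as_matrix()
    return r,np.array(c['eye'])
def ray(c,px):
    r,e=pose(c); u=np.array(c['camera_matrix'])
    d=np.linalg.inv(u)@np.array([px[0],px[1],1.]); d=np.array([d[0],-d[1],-d[2]])
    return e,r@d
def onz(c,px,z):
    e,d=ray(c,px); return e+d*(z-e[2])/d[2]
def proj(c,p):
    r,e=pose(c); q=r.T@(np.array(p)-e); v=np.array(c['camera_matrix'])@np.array([q[0],-q[1],-q[2]]); return v[:2]/v[2]
E
python3 - <<'E'
from h import *
a=[grab(n) for n in('scene','side','wrist')]
for c in a: print({k:np.round(v,3).tolist() for k,v in c.items() if k not in('color','obs')})
import pickle; pickle.dump(a,open('a.pkl','wb'))
for n,c in zip('012',a): cv2.imwrite(f'pics/s{n}.png',c['color'][:,:,::-1])
E
```

```text
{'camera_matrix': [[532.995, 0.0, 320.281], [0.0, 532.995, 226.538], [0.0, 0.0, 1.0]], 'eye': [-0.305, 0.557, 0.943], 'attitude': [-0.166, 0.388, 0.828, -0.369]}
{'camera_matrix': [[441.421, 0.0, 321.906], [0.0, 441.421, 241.381], [0.0, 0.0, 1.0]], 'eye': [0.083, 0.562, 0.765], 'attitude': [-0.084, 0.397, 0.888, -0.215]}
{'camera_matrix': [[391.412, 0.0, 319.707], [0.0, 391.412, 241.223], [0.0, 0.0, 1.0]], 'hand_eye': [[0.001, 0.963, 0.271, 0.068], [1.0, -0.0, -0.001, 0.0], [-0.001, 0.271, -0.963, -0.143], [0.0, 0.0, 0.0, 1.0]]}
```

View pics/s0.png

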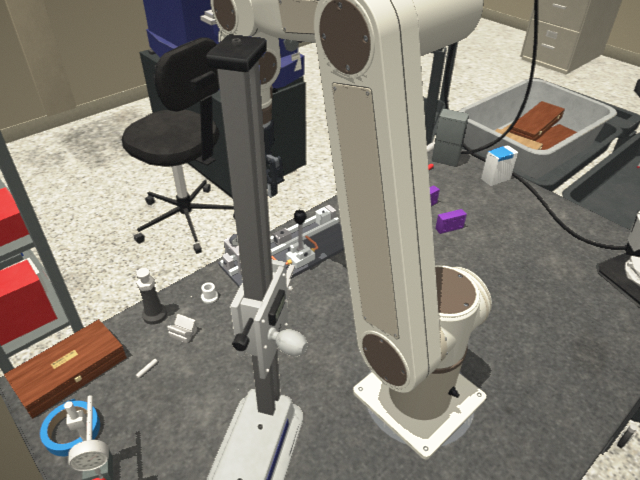

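View pics/s1.png

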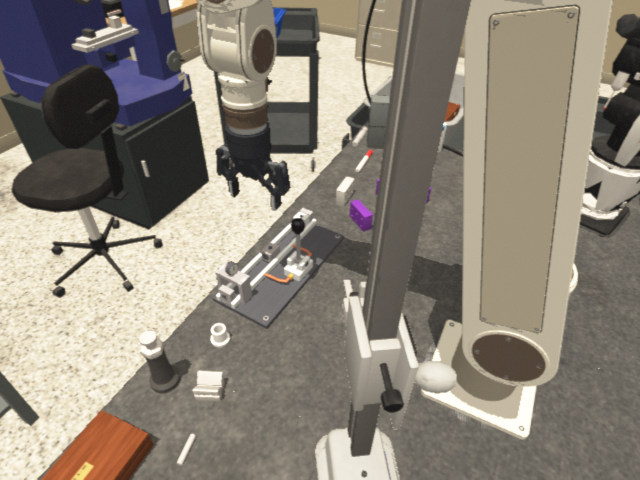

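View pics/s2.png

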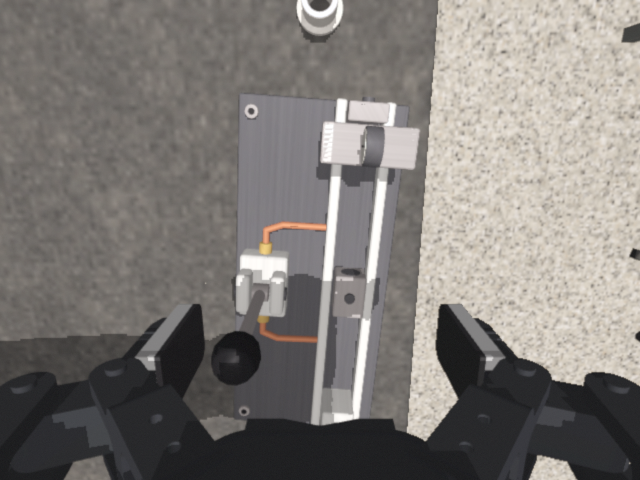

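The bridge end (dial at wrist px (372,146)) is towards +y, the knob at (236,357), the filler at the bottom.
Candidates for the block, in side-view pixels: grey block (345,190); purple blocks (360,213), (390,190) and (425,192), which are look-alikes; the blue/white box in the scene view at (500,165). I choose the grey one at (345,190) and check it in a close crop.

```bash
python3 - <<'E'
from h import *
import pickle
s,d,w=pickle.load(open('a.pkl','rb'))
im=d['color'][120:260,300:460,::-1]; cv2.imwrite('pics/crop.png',cv2.resize(im,None,fx=5,fy=4.2,interpolation=cv2.INTER_CUBIC)[:600,:800])
for n,p,z in [('block',(345,190),.025),('purp',(360,213),.02),('purp2',(390,190),.02),('purp3',(425,192),.02),('pen',(365,160),.01),('sleeve',(220,335),.02),('jackbase',(165,380),.02),('vbl',(208,385),.02)]: print(n,onz(d,p,z).round(3))
for n,p,z in [('TL',(240,95),.012),('TR',(408,105),.012),('L2',(235,418),.012),('dial',(372,146),.1),('walltop R',(392,104),.028),('walltopR2',(361,418),.028),('wallL',(343,100),.028),('wallL2',(316,424),.028),('knob',(236,357),.152),('pusher hole',(349,298),.047),('blt',(251,111),.012),('blt2',(244,411),.012)]: print(n,onz(w,p,z).round(4))
E
```

```text
block [ 0.477 -0.402  0.025]
purp [ 0.399 -0.331  0.02 ]
purp2 [ 0.364 -0.471  0.02 ]
purp3 [ 0.271 -0.51   0.02 ]
pen [ 0.496 -0.603  0.01 ]
sleeve [0.494 0.17  0.02 ]
jackbase [0.524 0.298 0.02 ]
vbl [0.447 0.27  0.02 ]
TL [0.4305 0.0979 0.012 ]
TR [0.5768 0.0898 0.012 ]
L2 [ 0.4068 -0.2358  0.012 ]
dial [0.5353 0.058  0.1   ]
walltop R [0.56   0.0896 0.028 ]
walltopR2 [ 0.5432 -0.2222  0.028 ]
wallL [0.5191 0.0927 0.028 ]
wallL2 [ 0.496  -0.2298  0.028 ]
knob [ 0.4463 -0.0717  0.152 ]
pusher hole [ 0.5263 -0.0773  0.047 ]
blt [0.4394 0.0847 0.012 ]
blt2 [ 0.4171 -0.2267  0.012 ]
```

View pics/crop.png

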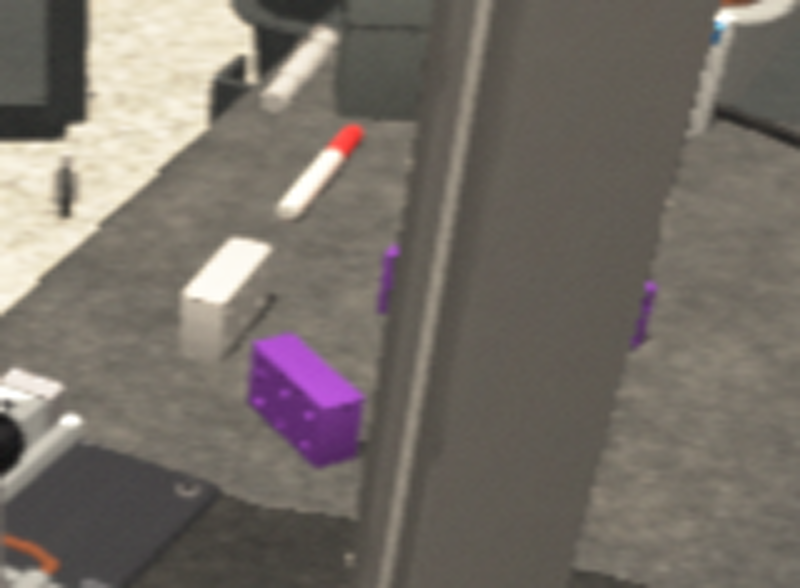

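The grey drilled block stands alone at side (345,184); the purple ones are look-alikes and I leave those alone. The fixture is at about (0.4915,-0.0748) with yaw -4.1°. Now I move above the block.

Request:
move_arm:
  moves:
    - [[0,-0.06,0,0,100],[-0.005,-0.12,0,0,100],[-0.01,-0.18,0,0,100],[-0.015,-0.24,0,0,100],[-0.02,-0.3,0,0,100]]

```text
clock: 0.78
eef_pos: [0.4795, -0.3018, 0.231]
tool_rot: [0.707, 0.707, 0.0, -0.0]
ft_force: [0.8, 0.6, -0.4]
grip_width: 0.0856
grasp_force: 0.0
```

Request:
move_arm:
  moves:
    - [[0,-0.06,0,0,100],[0,-0.1,0,0,100],[0,-0.1,0,0,100]]

```text
clock: 1.15
eef_pos: [0.479, -0.4028, 0.2297]
tool_rot: [0.709, 0.706, -0.0, -0.001]
ft_force: [-0.2, 0.6, -0.5]
grip_width: 0.0853
grasp_force: 0.0
```

```bash
python3 - <<'E'
from h import *
import pickle
c=grab('wrist','w1.png'); pickle.dump(c,open('b.pkl','wb')); print(c['obs']['eef_pos'],c['obs']['clock'],c['obs']['tool_rot'])
print(proj(c,[.477,-.402,.05]))
E
```

```text
[ 0.47897221 -0.402805    0.22970221] 1.15 [ 7.08624989e-01  7.05584883e-01 -2.42918967e-04 -7.34044573e-04]
[316.84221483 214.0944795 ]
```

View pics/w1.png

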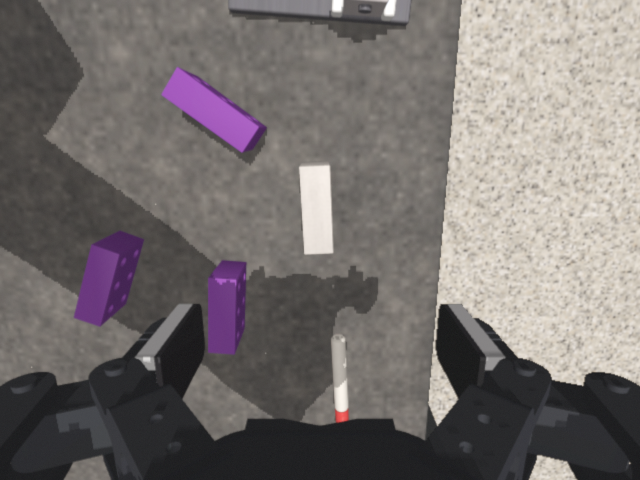

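The block's top face fills (300–333, 164–254), centre about (316,209). Purple look-alikes lie at (228,310), (214,110) and (108,280).

```bash
python3 - <<'E'
from h import *
import pickle
c=pickle.load(open('b.pkl','rb'))
m=cv2.inRange(c['color'],(150,150,140),(255,255,255)); m[:, :280]=0; m[:,360:]=0; m[:150]=0; m[280:]=0
n=max(cv2.findContours(m,0,2)[0],key=cv2.contourArea)
b=cv2.boxPoints(cv2.minAreaRect(n)); P=np.array([onz(c,p,.05) for p in b]); print(b,P.round(4),P.mean(0))
e=[P[(i+1)%4]-P[i] for i in range(4)]; e=max(e,key=lambda v:np.hypot(*v[:2])); print(np.linalg.norm(e),np.degrees(np.arctan2(-e[0],e[1])))
for p in [(245,265),(235,352),(265,128)]: print('purp',onz(c,p,.05))
E
```

```text
[[298.58466 164.40845]
 [329.69366 163.18848]
 [333.2207  253.1286 ]
 [302.1117  254.34857]] [[ 0.4624 -0.3609  0.05  ]
 [ 0.4877 -0.36    0.05  ]
 [ 0.4909 -0.4364  0.05  ]
 [ 0.4641 -0.4374  0.05  ]] [ 0.47627275 -0.39866219  0.05      ]
0.07654430078816 1.2329827785480818
purp [ 0.41416172 -0.44695301  0.05      ]
purp [ 0.4001299  -0.53240955  0.05      ]
purp [ 0.43634253 -0.33239339  0.05      ]
```

Request:
move_arm:
  moves:
    - [[-0.004,0.0015,-0.06,2,100],[-0.004,0.0015,-0.12,2,100],[-0.004,0.0015,-0.17,2,100],[-0.004,0.0015,-0.2,2,100],[-0.004,0.0015,-0.206,2,100]]

```text
clock: 1.82
eef_pos: [0.4746, -0.3955, 0.0228]
tool_rot: [0.694, 0.72, -0.0, -0.003]
ft_force: [-0.7, -0.2, -0.1]
grip_width: 0.0853
grasp_force: 0.0
```

Request:
move_arm:
  moves:
    - [[0,0,0,0,100],[0,0,0,0,10],[0,0,0,0,10],[0,0,0,0,10],[0,0,0,0,10]]

```text
clock: 2.45
eef_pos: [0.4761, -0.399, 0.0263]
tool_rot: [0.695, 0.719, -0.0, 0.001]
ft_force: [-2.4, -0.4, 3.2]
grip_width: 0.0237
grasp_force: 60.6
```

Request:
move_arm:
  moves:
    - [[0,0,0,0,10],[0,0,0,0,10],[0,0,0.005,0,10],[0,0,0.03,0,10],[0,0,0.03,0,10]]

```text
clock: 3.08
eef_pos: [0.4768, -0.399, 0.0559]
tool_rot: [0.695, 0.719, 0.0, 0.001]
ft_force: [0.7, 0.1, -6.0]
grip_width: 0.0241
grasp_force: 59.9
```

Request:
move_arm:
  moves:
    - [[0,0.02,0.06,-2,10],[0.01,0.06,0.115,-4,10],[0.025,0.12,0.115,-6,10],[0.04,0.18,0.115,-6,10],[0.05,0.24,0.115,-6,10]]

```text
clock: 3.7
eef_pos: [0.5255, -0.1578, 0.1688]
tool_rot: [0.731, 0.682, -0.0, -0.001]
ft_force: [0.2, 0.2, -6.4]
grip_width: 0.0237
grasp_force: 61.2
```

Request:
move_arm:
  moves:
    - [[0.004,0.06,0,0,10],[0.0055,0.12,0,0,10],[0.0055,0.153,0,0,10],[0.0055,0.153,0,0,10],[0.0055,0.153,0,0,10]]

```text
clock: 4.32
eef_pos: [0.5306, -0.0069, 0.169]
tool_rot: [0.731, 0.682, -0.001, -0.001]
ft_force: [-0.3, -0.7, -6.8]
grip_width: 0.024
grasp_force: 61.2
```

```bash
python3 - <<'E'
from h import *
import pickle
a=[grab('wrist','w2.png'),grab('side')]; pickle.dump(a,open('c.pkl','wb')); o=a[0]['obs'];print(o['eef_pos'],o['clock'],o['tool_rot'])
w,d=a
im=np.hstack([w['color'][:,120:540],cv2.resize(d['color'][170:340,200:360],(380,404))[:404] if 0 else cv2.copyMakeBorder(cv2.resize(d['color'][170:340,200:360],(380,404)),0,76,0,0,0)])
cv2.imwrite('pics/w2b.png',im[:,:,::-1])
E
```

```text
[ 0.53055443 -0.00693393  0.16901667] 4.325 [ 7.31211654e-01  6.82149641e-01 -9.94103524e-04 -6.29195761e-04]
```

View pics/w2b.png

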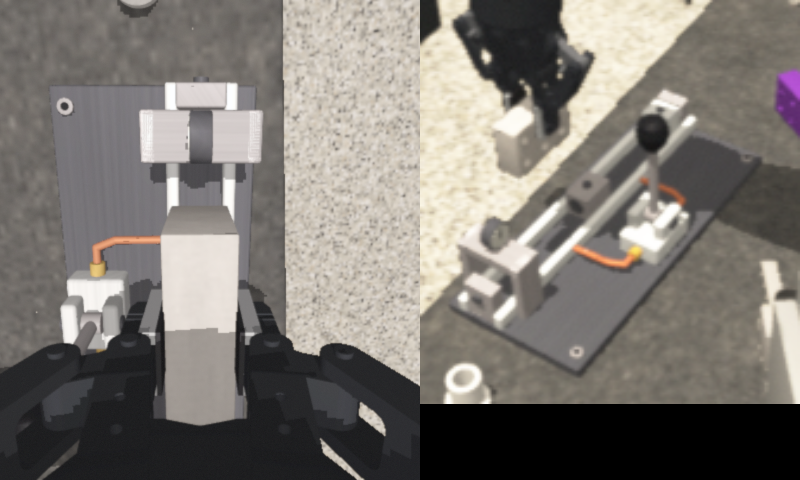

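The block hangs over the channel: its far end is at wrist px (289–356, 207), the walls run at about x 290 and 348 just beyond it. I measure the lateral offset.

```bash
python3 - <<'E'
from h import *
import pickle
w,d=pickle.load(open('c.pkl','rb'))
g=cv2.cvtColor(w['color'],7).astype(int)
for r in (185,195,200,260):
    print(r,[(x,g[r,x]) for x in range(270,375,1) if abs(g[r,x+1]-g[r,x-1])>25])
R_=R.from_quat(w['obs']['tool_rot']).as_euler('zyx',degrees=True);print(R_)
E
```

```text
185 [(286, np.int64(141)), (287, np.int64(211)), (288, np.int64(238)), (297, np.int64(228)), (298, np.int64(176)), (299, np.int64(131)), (306, np.int64(118)), (307, np.int64(93)), (324, np.int64(81)), (325, np.int64(112)), (339, np.int64(121)), (340, np.int64(94)), (341, np.int64(91)), (342, np.int64(130)), (343, np.int64(200)), (344, np.int64(229)), (353, np.int64(236)), (354, np.int64(209)), (355, np.int64(159)), (356, np.int64(130)), (371, np.int64(109))]
195 [(286, np.int64(139)), (287, np.int64(211)), (288, np.int64(236)), (297, np.int64(229)), (298, np.int64(184)), (299, np.int64(129)), (342, np.int64(137)), (343, np.int64(205)), (344, np.int64(233)), (353, np.int64(230)), (354, np.int64(183)), (355, np.int64(138))]
200 [(286, np.int64(137)), (287, np.int64(208)), (288, np.int64(233)), (297, np.int64(231)), (298, np.int64(191)), (299, np.int64(135)), (342, np.int64(145)), (343, np.int64(209)), (344, np.int64(235)), (353, np.int64(228)), (354, np.int64(174)), (355, np.int64(132))]
260 [(280, np.int64(131)), (281, np.int64(183)), (282, np.int64(214)), (357, np.int64(217)), (358, np.int64(168)), (359, np.int64(131)), (368, np.int64(107))]
[-8.60238085e+01 -1.32480078e-01  1.79975013e+02]
```

Request:
move_arm:
  moves:
    - [[0.0005,0,-0.05,0,10],[0.0005,0,-0.09,0,10],[0.0005,0,-0.105,0,10],[0.0005,0,-0.12,0,10],[0.0005,0,-0.126,0,10]]

```text
clock: 5.05
eef_pos: [0.5324, -0.0072, 0.0444]
tool_rot: [0.732, 0.682, 0.0, 0.0]
ft_force: [0.4, 0.4, -5.2]
grip_width: 0.024
grasp_force: 60.9
```

Request:
move_arm:
  moves:
    - [[0,0,-0.003,0,10],[0,0,-0.005,0,10],[0,0,-0.006,0,10],[0,0,-0.006,0,10]]

```text
clock: 5.55
eef_pos: [0.532, -0.0068, 0.0386]
tool_rot: [0.731, 0.682, 0.0, 0.0]
ft_force: [-0.3, 0.1, -6.7]
grip_width: 0.0239
grasp_force: 60.9
```

Request:
move_arm:
  moves:
    - [[0,0,-0.001,0,10],[0,0,-0.002,0,10],[0,0,-0.002,0,10]]

```text
clock: 5.92
eef_pos: [0.5321, -0.0068, 0.0382]
tool_rot: [0.731, 0.682, 0.001, 0.0]
ft_force: [-4.6, 0.8, 8.3]
grip_width: 0.0241
grasp_force: 62.9
```

Request:
move_arm:
  moves:
    - [[0,0,0,0,60],[0,0,0,0,60],[0,0,0,0,60],[0,0,0.01,0,60],[0,0,0.03,0,60]]

```text
clock: 6.55
eef_pos: [0.5311, -0.0069, 0.0663]
tool_rot: [0.731, 0.682, -0.001, -0.001]
ft_force: [0.8, -0.0, -0.4]
grip_width: 0.0512
grasp_force: 0.0
```

Request:
move_arm:
  moves:
    - [[0,0,0.06,0,60],[0,0,0.12,0,60],[0,-0.03,0.16,0,60],[0,-0.06,0.16,0,60],[0,-0.06,0.16,0,60]]

```text
clock: 7.18
eef_pos: [0.5321, -0.0685, 0.2277]
tool_rot: [0.732, 0.681, 0.001, 0.001]
ft_force: [-0.2, 0.4, -0.2]
grip_width: 0.0513
grasp_force: 0.0
```

```bash
python3 - <<'E'
from h import *
c=grab('wrist','w3.png'); print(c['obs']['eef_pos'],c['obs']['clock'])
E
```

```text
[ 0.53210439 -0.06845229  0.22765423] 7.175
```

View pics/w3.png

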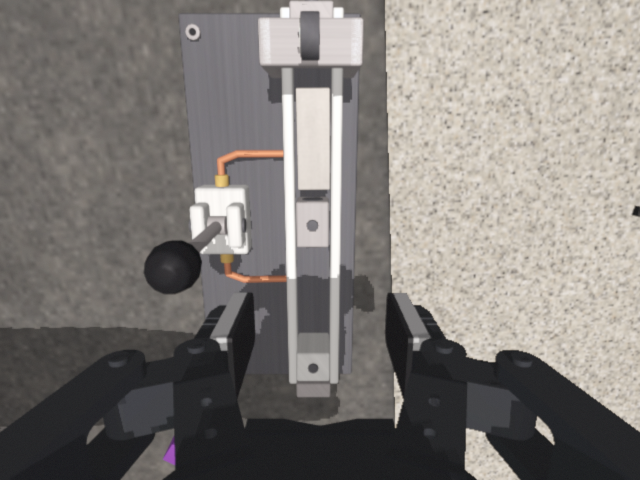

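The block sits lengthwise in the channel, px (297–328, 88–190), with the pusher at (312,224); the fingers are clear. The knob is at (173,267). Now shut the fingers and come down on the -y side of the knob.

Request:
move_arm:
  moves:
    - [[-0.03,-0.04,0,0,0],[-0.06,-0.061,0,0,0],[-0.089,-0.061,0,0,0],[-0.089,-0.061,-0.03,0,0],[-0.089,-0.061,-0.03,0,0]]

```text
clock: 7.85
eef_pos: [0.4407, -0.1266, 0.1945]
tool_rot: [0.731, 0.682, -0.001, -0.002]
ft_force: [-0.5, 0.1, 0.0]
grip_width: -0.0002
grasp_force: 0.0
```

Request:
move_arm:
  moves:
    - [[0,0,-0.04,0,0],[0,0,-0.068,0,0],[0,0,-0.068,0,0],[0,0.01,-0.068,0,0]]

```text
clock: 8.35
eef_pos: [0.444, -0.1178, 0.1296]
tool_rot: [0.732, 0.682, 0.001, 0.001]
ft_force: [0.8, -0.3, 0.4]
grip_width: 0.0001
grasp_force: 0.0
```

```bash
python3 - <<'E'
from h import *
c=grab('wrist','w4.png'); print(c['obs']['eef_pos'],c['obs']['clock'],c['obs']['ft_force'])
E
```

```text
[ 0.44400365 -0.11778629  0.12963107] 8.35 [ 0.79820933 -0.29074554  0.43598005]
```

View pics/w4.png

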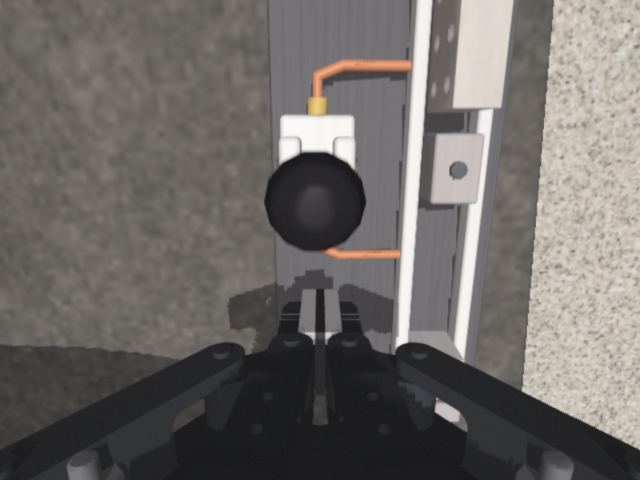

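The knob at (315,200) is straight ahead of the shut fingers at (320,320). I push along the fixture's +y.

Request:
move_arm:
  moves:
    - [[0.001,0.01,0,0,0],[0.0015,0.018,0,0,0],[0.002,0.024,0,0,0],[0.002,0.03,0,0,0],[0.0025,0.036,0,0,0]]

```text
clock: 9.02
eef_pos: [0.4457, -0.0823, 0.1288]
tool_rot: [0.732, 0.682, -0.0, 0.001]
ft_force: [-0.5, -4.6, 3.4]
grip_width: 0.0002
grasp_force: 2.8
```

Request:
move_arm:
  moves:
    - [[0.0005,0.006,0,0,0],[0.001,0.012,0,0,0],[0.0015,0.017,0,0,0],[0.002,0.022,0,0,0],[0.002,0.026,0,0,0]]

```text
clock: 9.65
eef_pos: [0.447, -0.0581, 0.1272]
tool_rot: [0.732, 0.681, -0.003, 0.002]
ft_force: [1.9, -10.0, -7.2]
grip_width: -0.0003
grasp_force: 5.1
```

```bash
python3 - <<'E'
from h import *
c=grab('wrist','w5.png'); print(c['obs']['eef_pos'],c['obs']['clock'],c['obs']['ft_force'])
E
```

```text
[ 0.44696399 -0.0581406   0.12718611] 9.65 [  1.86691065 -10.00275185  -7.21301933]
```

View pics/w5.png

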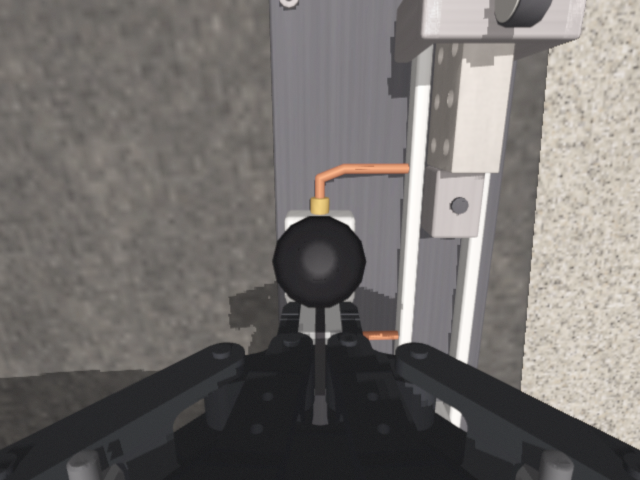

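The pusher (452,203) is in contact with the block and is driving it under the bridge; the knob is at (320,262). I continue slowly.

Request:
move_arm:
  moves:
    - [[0,0.004,-0.001,0,0],[0.0005,0.008,-0.002,0,0],[0.001,0.011,-0.003,0,0],[0.001,0.014,-0.003,0,0],[0.001,0.014,-0.003,0,0]]

```text
clock: 10.32
eef_pos: [0.4475, -0.0451, 0.1237]
tool_rot: [0.732, 0.681, -0.004, 0.002]
ft_force: [3.2, -11.9, -8.3]
grip_width: -0.0
grasp_force: 5.9
```

```bash
python3 - <<'E'
from h import *
c=grab('wrist','w6.png');d=grab('side','d6.png'); print(c['obs']['eef_pos'],c['obs']['clock'],c['obs']['ft_force'])
# fixture-y per pixel row of channel features
F=np.array([.4915,-.0748]);ya=np.array([.0715,.9975]);xa=np.array([.9975,-.0715])
g=cv2.cvtColor(c['color'],cv2.COLOR_RGB2GRAY)
m=cv2.inRange(g,0,45); m[320:]=0;m[:150]=0; m[:,:270]=0;m[:,370:]=0
n=max(cv2.findContours(m,0,2)[0],key=cv2.contourArea); (u,v),r=cv2.minEnclosingCircle(n)
for z in (.147,.138): print('knob',u,v,r,(onz(c,(u,v),z)[:2]-F)@ya)
for v in (150,170,190,210,230,250,270,290): print(v,[round(float((onz(c,(460,v),z)[:2]-F)@ya),4) for z in (.047,.062)])
im=np.hstack([c['color'][0:480,240:560],cv2.resize(d['color'][200:320,200:320],(480,480),interpolation=cv2.INTER_CUBIC)]); cv2.imwrite('pics/w6b.png',im[:,:,::-1])
E
```

```text
[ 0.44752252 -0.04509727  0.12373378] 10.325 [  3.20757884 -11.90489741  -8.33628963]
knob 320.0 265.1962585449219 53.95232009887695 0.052858671847445436
knob 320.0 265.1962585449219 53.95232009887695 0.04963935766501037
150 [0.0837, 0.0845]
170 [0.0729, 0.0745]
190 [0.0618, 0.0641]
210 [0.0504, 0.0535]
230 [0.0387, 0.0426]
250 [0.0266, 0.0313]
270 [0.0141, 0.0197]
290 [0.0012, 0.0077]
```

View pics/w6b.png

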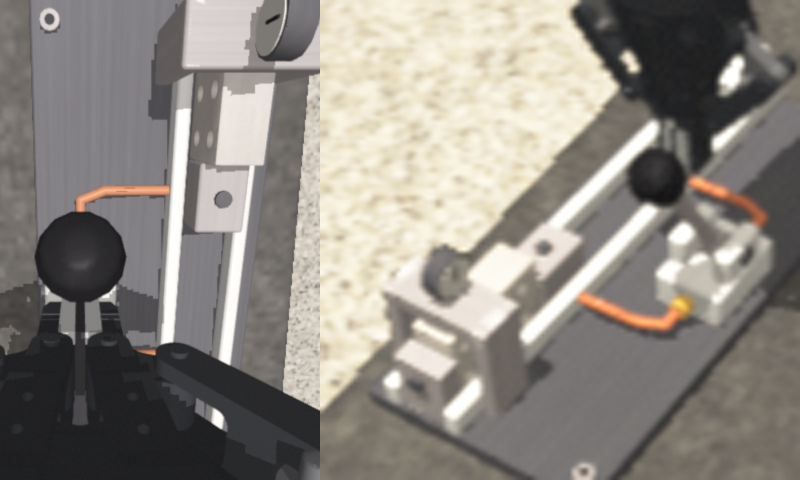

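The block's near top edge at row ~165 gives y ≈ 0.077, so it is home (home is 0.0775) with the lever at about 0.53. I press 2 mm more and hold.

Request:
move_arm:
  moves:
    - [[0,0.002,-0.001,0,0],[0,0.002,-0.001,0,0],[0,0.002,-0.001,0,0],[0,0.002,-0.001,0,0],[0,0.002,-0.001,0,0]]

```text
clock: 11.05
eef_pos: [0.4476, -0.0436, 0.1231]
tool_rot: [0.732, 0.681, -0.004, 0.002]
ft_force: [2.0, -12.9, -8.2]
grip_width: 0.0001
grasp_force: 6.5
```

Request:
move_arm:
  moves:
    - [[0,0,0,0,0],[0,0,0,0,0],[0,0,0,0,0],[0,0,0,0,0],[0,0,0,0,0]]

```text
clock: 11.68
eef_pos: [0.4477, -0.0436, 0.1231]
tool_rot: [0.732, 0.681, -0.004, 0.003]
ft_force: [2.0, -13.8, -6.9]
grip_width: 0.0001
grasp_force: 6.5
```

```bash
python3 - <<'E'
from h import *
c=grab('wrist'); print(c['obs']['eef_pos'],c['obs']['clock'],c['obs']['ft_force'])
F=np.array([.4915,-.0748]);ya=np.array([.0715,.9975])
g=cv2.cvtColor(c['color'],7).astype(int)
e=lambda x,a,b,k:[(v,int(g[v,x])) for v in range(a,b) if abs(g[v+1,x]-g[v-1,x])>k]
print(e(495,100,220,20)); print(e(480,100,220,20)); print(e(320,190,340,30))
print(e(345,190,330,30))
for v in (160,165,170,175): print(v,(onz(c,(480,v),.062)[:2]-F)@ya)
E
```

```text
[ 0.44768155 -0.04364881  0.12308157] 11.675 [  1.99473749 -13.78130482  -6.86744733]
[(165, 217), (166, 192), (167, 155)]
[(165, 217), (166, 188), (167, 138), (172, 138), (173, 164), (174, 197)]
[(198, 151), (210, 169), (211, 91), (212, 36), (332, 58)]
[(196, 153), (197, 127), (198, 89), (200, 100), (201, 127), (217, 119), (218, 88), (219, 45), (292, 50), (293, 126), (294, 208), (296, 237), (297, 192), (300, 174), (301, 138), (302, 64), (313, 60), (315, 49)]
160 0.08096008713264721
165 0.07844627237109818
170 0.0759147138145183
175 0.07336522293030674
```

The block is home: near end measured at 0.0777 against 0.0775. Force keeps rising with travel, so the buffer is compressed. It was held over 1.2 s; now I let go by backing away.

Request:
move_arm:
  moves:
    - [[0,0,0,0,0],[-0.001,-0.02,0,0,0],[-0.003,-0.06,0,0,0],[-0.006,-0.1,0.003,0,0],[-0.008,-0.13,0.04,0,0]]

```text
clock: 12.35
eef_pos: [0.4376, -0.1696, 0.1619]
tool_rot: [0.732, 0.682, -0.001, -0.004]
ft_force: [1.1, -0.8, -0.3]
grip_width: 0.0001
grasp_force: 0.0
```

Request:
move_arm:
  moves:
    - [[0,0,0.06,0,0],[0,0.03,0.12,0,0],[0.04,0.08,0.15,0,0],[0.06,0.13,0.15,0,0],[0.06,0.13,0.15,0,0]]

```text
clock: 12.98
eef_pos: [0.5015, -0.0357, 0.3141]
tool_rot: [0.729, 0.684, 0.001, -0.001]
ft_force: [-0.2, -0.3, -0.2]
grip_width: -0.0
grasp_force: 0.0
```

Request:
move_arm:
  moves:
    - [[0,0,0,0,0],[0,0,0,0,0],[0,0,0,0,0],[0,0,0,0,0],[0,0,0,0,0]]

```text
clock: 13.6
eef_pos: [0.5001, -0.0403, 0.3144]
tool_rot: [0.732, 0.682, 0.0, 0.0]
ft_force: [0.7, -0.3, -0.7]
grip_width: -0.0003
grasp_force: 0.0
```

Request:
move_arm:
  moves:
    - [[0,0,0,0,0],[0,0,0,0,0],[0,0,0,0,0],[0,0,0,0,0],[0,0,0,0,0]]

```text
clock: 14.22
eef_pos: [0.5003, -0.0398, 0.3143]
tool_rot: [0.731, 0.682, -0.0, -0.0]
ft_force: [-0.3, -0.3, 0.7]
grip_width: -0.0002
grasp_force: 0.0
```

```bash
python3 - <<'E'
from h import *
c=grab('wrist','w7.png'); print(c['obs']['eef_pos'],c['obs']['clock'],c['obs']['ft_force'])
F=np.array([.4915,-.0748]);ya=np.array([.0715,.9975]);xa=np.array([.9975,-.0715])
W=lambda x,y,z:np.r_[F+x*xa+y*ya,z]
for p in [(.035,.0775,.062),(.035,0,.047),(-.045,0,.152)]: print(p,proj(c,W(*p)).round(1))
E
```

```text
[ 0.50028099 -0.03980087  0.31429625] 14.225 [-0.32836526 -0.33043937  0.67364798]
(0.035, 0.0775, 0.062) [348.1 158.3]
(0.035, 0, 0.047) [345.5 230.5]
(-0.045, 0, 0.152) [256.4 261.6]
```

View pics/w7.png

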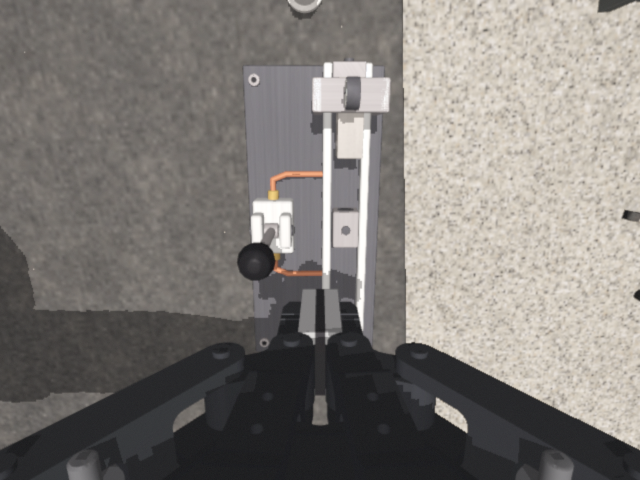

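The block's near edge is at row 158 (158.3 expected), the pusher at row 230 (230.5) and the knob at (256,262) (256,261.6). So the block is home, and the lever and pusher are centred.

```bash
python3 -c "
from workcell import job; print(job.job_done())"
```

```text
the job is handed in; nothing more can be done
None
```

The job is handed in: the pusher drove the block home under the bridge, the lever was held over for more than 1.2 s and has returned to the middle, and the last picture shows the block at the end stop; no verdict was returned.

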